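# Draw a parts carton out of a deep bench riser with a pull hook

### The arm

A 6-joint arm with a two-finger parallel gripper is mounted at the origin on a cart in front of the work surface, level with it; the furniture and walls round the work are solid. World frame = base frame: x ahead of the robot, y to its left, z up, the work surface at z = 0. Lengths are in mm, angles in rad, forces in N, time in s.
With the tool pointing down it reaches from about 275 to 875 mm from the base axis. Payload 12.5 kg.
Tool frame: the origin (TCP) lies midway between the tips of the shut fingers; the grasp point (between the pads) lies 19 mm behind it (bot.tcp_to_grasp is the distance from the TCP to the grasp point, in mm); z points along the fingers, y is the line along which they close (so a half turn about z gives the same grasp; the last joint's range is limited). The gripper opens to 85 mm and grips with 20 to 120 N. Pads are 22 mm wide; open, the fingers measure 114 mm over their backs; the gripper's body (76 mm by 85 mm) begins 54 mm behind the grasp point. The pads swing forward as they close: fully open they stand 13 mm farther back than shut.
Start: joints at [1.016, 0.351, 1.652, -0, 1.139, -0.085], TCP at [248.957, 490.413, 231.29] pointing down, gripper open.
Joint ranges: [-2.75, 2.75], [-0.79, 2.1], [0.01, 2.65], [-1.57, 4.71], [0.07, 3.14], [-2.87, 2.87]. Speed limits (rad/s): [2.22, 2.22, 2.79, 3.14, 3.14, 3.14].

### API

Orientations are given as [roll, pitch, yaw] about the fixed x, y, z axes, in that order (R = Rz(yaw) Ry(pitch) Rx(roll)).
In Python, from station import bot, cams gives the robot as it stands.
- The arm moves only by the tool move_arm, never from a script. Its argument "deltas" is a list of rows, each a list of 2 entries, a list of its own where there are three numbers: the shift along the tool's x, y, z scaled (see below), then the turn, a rotation vector about the tool's x, y, z scaled (see below). A call has exactly 8 rows; each row shifts and turns the commanded pose from where the row before left it, along the tool's axes as they then stand; what a row does not reach is not made up. The controller multiplies each number of a shift by 80 cm and each number of a turn by 0.5 rad. A row lasts 1/10 s, in which the tool goes at most 50 mm and 8.59 degrees, less where a joint would pass 70% of its speed; a pose out of reach is approached as far as the arm can. A call with a number of a shift or a turn outside -1 to 1 is refused whole. A call with a gripper value outside its range is refused whole. "fingers" is the closure in counts, from 0 (fully open) to 255 (shut), set as the call begins (left out, the last holds). The fingers move at their own pace and stop on an object; the grip force is fixed at half the most. Time passes only in rows, so rows that do not move let the fingers close, or fill a call up. It gives the time, the measured TCP pose, the force, the opening and the grip force at its end, in the units of the state.
- bot.sense(): the state, without advancing time (a new reading comes with each control period).
- cams.snapshot(name): name is "side" or "top"; returns the picture (384x512x3 uint8, red, green, blue); there is no depth.
- cams.camera_model(name): a dict with "K" (3x3 intrinsics, pixels), "dist_coeffs" ([k1, k2, p1, p2, k3] as OpenCV has them; the pictures are not rectified), "world_from_camera" (4x4, takes a point from camera to world coordinates). Camera axes: x right, y down, z forward; pixel columns grow to the right and rows downward; lengths in mm; the calibration is good to about 2 mm. A picture is of the moment at which its call begins. camera_model takes no time and is no camera call.
- bot.hand_in(): hands the job in; it is judged then, once.
The state is a dict: "t": time; "joint_pos": joint angles; "joint_velocities": joint speeds; "joint_torque": joint torques, N m; "eef_pos": TCP position; "tool_rot": TCP orientation; "contact_force": force on the tool from outside, world axes, zero at the start; "moment": the same for the moment, N m; "finger_gap": finger opening in mm; "gripper_force": force on a finger pad.
Only numpy, scipy, OpenCV 4.12 (cv2) and the standard library are available. Lean on these libraries where they do the work, as an engineer would, in place of code of your own. Each camera call takes 0.05 s, during which the arm holds its last target. There are 200 camera calls.

### The job

Pick up the pull hook, reach in under the bench riser, drop its prong behind the front lip of the open carton and drag the carton forward until it presses the sprung stop bar at the mouth with a firm but gentle push (some 5 to 10 newtons; the carton crumples above 16), held a moment; feel for the bar, as its setting changes. Then unhook without pushing the carton back off the bar, and lay the hook on the bench in front of the riser, prong down as you found it. Move the open carton with the hook only, keep its fittings inside, and leave the closed carton alone.

Things in the scene. Friction and masses are not known exactly. Their poses are not given: they have to be found in the camera images.
- rack: Plywood bench riser (deep shelf), fixed. Origin on its floor board, whose top is 5 mm above the bench; x points into it, y left. Clear width 310 mm. Hood x -60 to 135 mm, underside z 125, top z 140 mm (parts to 60 mm tall stand on it from x 20 mm back). In front of the hood only two low runners stick out at the sides (|y| over 140 mm, to x -135 mm, 62 mm high with clamps).
- mouth (a point): Point of the riser at x -80, y 0, z 30 mm, axes as its own: middle of the setting range of the sprung stop bar, a rubber-faced steel bar across the whole mouth, z 24 to 36 mm. The rubber face (towards the back) stands up to 25 mm before or behind this point; the setting changes each time and is not reported: feel for it. Pressed towards -x it yields 1 mm per 4 N, up to 7 mm, and springs back.
- open_carton: Open-topped cardboard carton 100 (x) x 110 (y) x 45 mm, walls 3 mm, loose, about 0.3 to 0.6 kg with its fittings: some 1 to 3.5 N to drag. Origin at the centre of its underside, x points to its back. Stands under the hood, left or right of the closed carton. The front 30 mm inside is free. Let go at the stop bar it springs back a little and friction keeps it resting on the bar.
- lip (a point): Middle of the top edge of the open carton's front wall (wall 3 mm thick in x, its top rolled to 5 mm), 45 mm above the floor board; axes as the carton's.
- brass_tee: Brass tee fitting 33 x 41 x 22 mm lying loose in the back of the open carton; origin at the centre of its underside.
- brass_elbow: Brass elbow fitting 51 x 44 x 25 mm lying loose in the back of the open carton; origin at the centre of its underside.
- closed_carton: Closed plain carton 105 (x) x 88 (y) x 60 (z) mm beside the open one, to be left alone; origin at the centre of its underside.
- pull_hook: Pull hook, 0.15 kg, loose on the bench before the riser. Flat-sided wooden grip 100 (x) x 24 (y) x 34 (z) mm, origin at the centre of its underside, x along the rod to the prong, z up. A steel rod, 8 mm thick, runs from the grip at z 24 mm to x 180 mm and turns down there as a prong to z 0: the hook stands on grip and prong. Centre of mass near x 30 mm.
- prong_tip (a point): Lower end of the hook's prong, x 180 mm, z 0 in the hook's frame; axes as the hook's.
Things that resemble listed ones, but are neither listed nor needed, are in the scene too. There is more than one size of the pull_hook; the job needs the larger.

How it is judged (in metres and radians):
On the way, in this order (a step that is already met when the one before it is completed fails the run):
1. the hook is picked up off the bench (height (world z) of pull_hook above 0.03 m), for 0.2 s.
2. the hook's prong pulls the open carton from under the hood firmly against the sprung stop bar (over 4.5 N on the bar) (contact force between open_carton and rack above 4.5 N and contact force between pull_hook and open_carton above 4.5 N and x of lip in the frame of rack below -0.045 m and z of prong_tip in the frame of open_carton below 0.043 m), for 0.3 s.
At the end, for the whole second after the job is handed in: The open carton stands flat at the mouth, still resting on the sprung stop bar (over 0.15 N), tee and elbow inside it; the hook stands on the bench on grip and prong (under 6 mm high, tilt under 0.1 rad), its prong in front of the runners and off the carton; all at rest (contact force between open_carton and rack above 0.15 N and x of lip in the frame of rack below -0.045 m and angle between open_carton's own z axis and vertical below 0.06 rad and linear speed of each of open_carton, pull_hook below 0.01 m/s and horizontal distance between each of brass_tee, brass_elbow and open_carton below 0.06 m and height (world z) of each of brass_tee, brass_elbow below 0.04 m and height (world z) of pull_hook below 0.006 m and angle between pull_hook's own z axis and vertical below 0.1 rad and x of prong_tip in the frame of rack below -0.135 m and contact force between pull_hook and open_carton below 0.05 N); the robot touches nothing.
It fails at once if the hook presses the open carton with more than 16 N (contact force between pull_hook and open_carton above 16 N).
It fails at once if the open carton is driven against the riser with more than 16 N (contact force between open_carton and rack above 16 N).
It fails at once if the robot itself touches the open carton (contact force between any of the fingers, the arm and open_carton above 0.5 N).
It fails at once if the open carton is lifted or tipped (angle between open_carton's own z axis and vertical above 0.25 rad or height (world z) of open_carton above 0.025 m).
It fails at once if the closed carton is moved by more than 15 mm (distance of closed_carton from where it was at the start of the episode above 0.015 m).
It also fails if it takes over 72 s, if anything falls off the work surface, if the arm or the gripper's body presses on something with over 40 N, if the wrist force passes 120 N, or if a joint passes its speed limit or range.

## Working session

There is one attempt and no reset: what is moved stays moved. The work goes in short steps, Python scripts to look and compute and a tool call to move; the robot and the scene stay as the last step left them, time stands still between calls to the robot, and variables do not carry over. Pictures are saved under pics/ and viewed, at most 10 in all, crops included, and the job is handed in when it is done.

Besides the shell and the picture viewer there is one more tool, called after ">>>" by a JSON object that holds its "fn" and its "kwargs". move_arm: Moves the arm, as the interface text tells. Shifts and turns lie within -1 to 1; 1 stands for 80 cm of shift or 0.5 rad of turn. Its arguments: {"type":"object","properties":{"deltas":{"type":"array"},"fingers":{"type":"number"}},"required":["deltas"]}

```bash
ls; mkdir -p pics; python3 - <<'E'
from station import bot,cams
import cv2,numpy as np
print(bot.sense())
for n in("top","side"):
    im=cams.snapshot(n);cv2.imwrite(f"pics/{n}0.png",im[:,:,::-1])
    cv2.imwrite(f"pics/{n}0b.png",cv2.resize(im[:,:,::-1],(800,600),interpolation=cv2.INTER_CUBIC))
    m=cams.camera_model(n);print(n,np.round(m["K"],1).tolist(),m["dist_coeffs"],np.round(m["world_from_camera"],3).tolist())
E
```

```text
pics
{'t': 0.0, 'joint_pos': array([ 1.01639492e+00,  3.51263637e-01,  1.65241417e+00, -2.60044707e-05,
        1.13910272e+00, -8.45833267e-02]), 'joint_velocities': array([ 0.00041519, -0.0005114 , -0.00092141, -0.00022804, -0.00074966,
       -0.00262193]), 'joint_torque': array([ 6.45651453e-04, -5.06104982e+01, -2.91399550e+01, -5.71919770e-06,
        4.49835614e-03, -2.01527610e-05]), 'eef_pos': array([248.79961994, 490.14095059, 230.74718427]), 'tool_rot': array([-3.14040703e+00, -7.68335591e-05,  2.67178542e+00]), 'contact_force': array([-0.38919972,  0.55536982,  0.02092944]), 'moment': array([-0.00845997, -0.04541418,  0.01935578]), 'gripper_force': 0.0, 'finger_gap': 85.15169464011983}
top [[382.9, 0.0, 260.8], [0.0, 382.9, 193.0], [0.0, 0.0, 1.0]] [-0.01219692  0.          0.          0.          0.        ] [[-0.168, -0.746, 0.644, -34.656], [-0.986, 0.138, -0.097, 11.395], [-0.017, -0.651, -0.759, 799.304], [0.0, 0.0, 0.0, 1.0]]
side [[358.0, 0.0, 254.1], [0.0, 358.0, 188.4], [0.0, 0.0, 1.0]] [-0.00597063  0.          0.          0.          0.        ] [[0.933, 0.209, -0.293, 837.98], [0.36, -0.496, 0.79, -814.807], [0.02, -0.843, -0.538, 582.079], [0.0, 0.0, 0.0, 1.0]]
```

View pics/top0b.png

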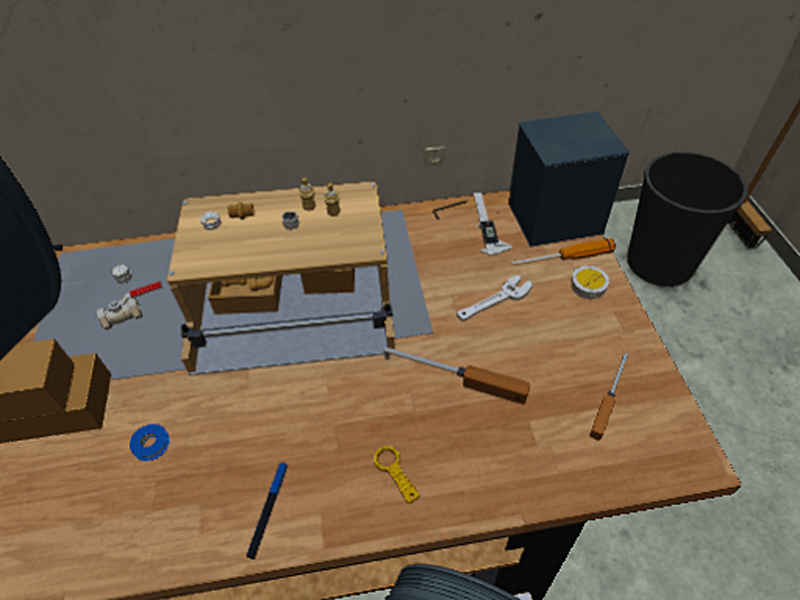

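View pics/side0b.png

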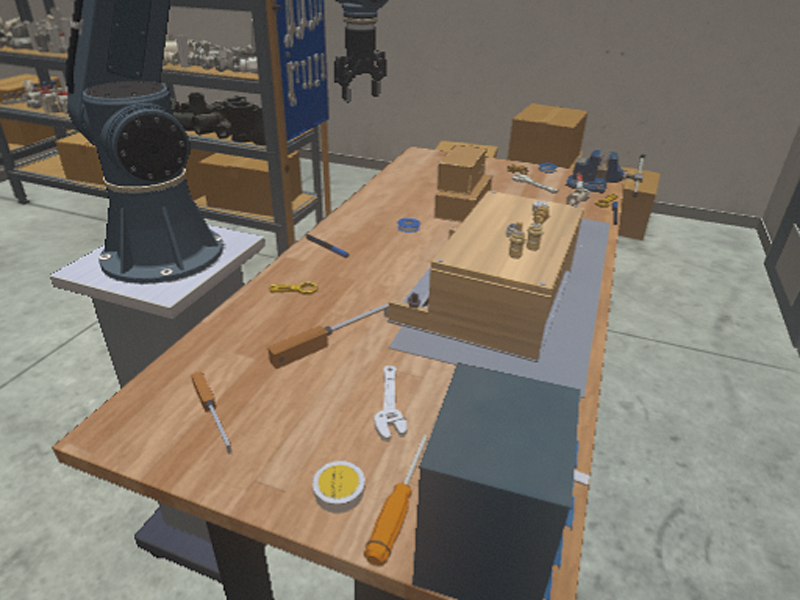

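Top (800x600 px): the hook candidates are the large wooden-grip tool (grip 497,385; prong 387,352), the small wooden-grip one (603,415) and the orange screwdriver (585,250). The open carton is at (245,290) with fittings visible, the closed one at (328,278). I'm choosing the large wooden-grip tool and checking it in a crop.

```bash
python3 - <<'E'
import cv2
t=cv2.imread("pics/top0.png");s=cv2.imread("pics/side0.png")
cv2.imwrite("pics/c1.png",cv2.resize(t[110:260,100:300],(800,600),interpolation=cv2.INTER_CUBIC))
cv2.imwrite("pics/c2.png",cv2.resize(t[190:295,235:375],(800,600),interpolation=cv2.INTER_CUBIC))
E
```

```text
(no output)
```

View pics/c1.png

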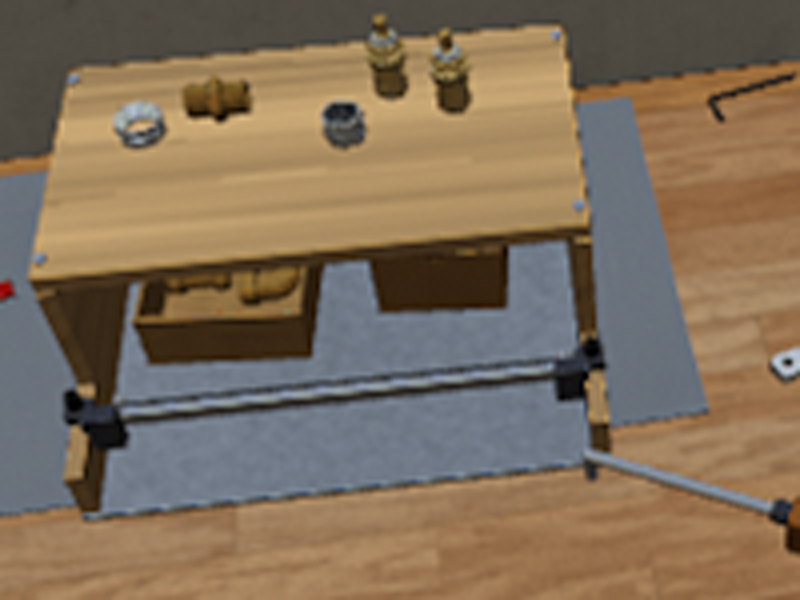

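View pics/c2.png

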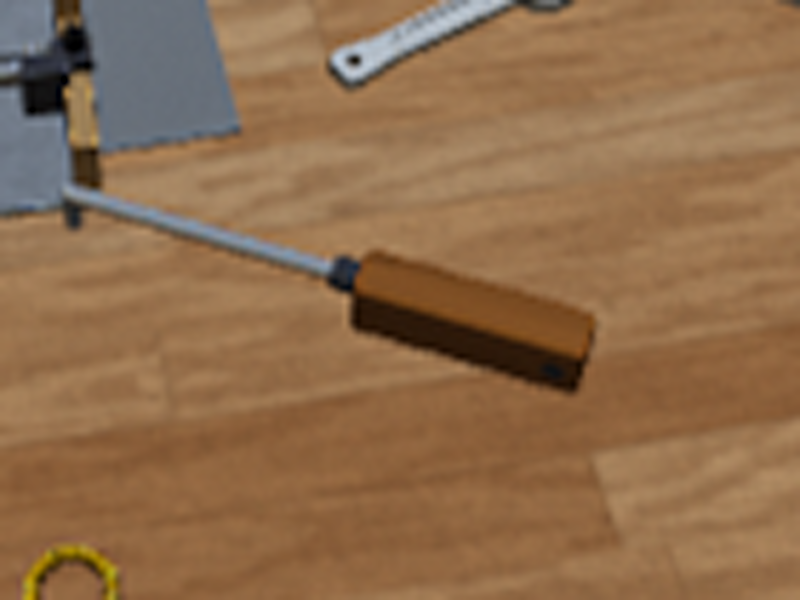

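The crop shows the large hook: grip top corners (375,252), (595,318), prong tip (72,226) in crop 2. In crop 1 the carton's front top edge runs (135,322) to (313,318), the bar is at (120,410)–(555,372) and the hood's front corners are (33,280) and (590,237).

```bash
cat > h.py <<'E'
from station import bot,cams
import cv2,numpy as np
def ray(name,uv,z):
    m=cams.camera_model(name);T=np.array(m["world_from_camera"])
    p=cv2.undistortPoints(np.array([[uv]],float),np.array(m["K"]),np.array(m["dist_coeffs"]))[0,0]
    d=T[:3,:3]@[p[0],p[1],1];o=T[:3,3];return o+d*(z-o[2])/d[2]
def proj(name,P):
    m=cams.camera_model(name);T=np.linalg.inv(np.array(m["world_from_camera"]))
    r=cv2.Rodrigues(T[:3,:3])[0]
    return cv2.projectPoints(np.array(P,float).reshape(-1,1,3),r,T[:3,3],np.array(m["K"]),np.array(m["dist_coeffs"]))[0][:,0]
c1=lambda u,v:((u+.5)/4-.5+100,(v+.5)/4-.5+110)
c2=lambda u,v:((u+.5)/5.714-.5+235,(v+.5)/5.714-.5+190)
E
python3 - <<'E'
from h import *
for lab,c,pts,z in [("hoodtop FL FR BL BR",c1,[(33,280),(590,237),(70,70),(565,28)],145),
 ("floor front edge",c1,[(85,518),(585,466)],5),
 ("carton rim FL FR",c1,[(135,322),(313,318)],50),("carton bot FL FR",c1,[(150,362),(311,355)],5),
 ("closed bot",c1,[(380,310),(505,305)],5),("bar top edge",c1,[(120,410),(555,372)],38),
 ("grip top BL BR FR FL",c2,[(375,252),(595,318),(578,358),(352,295)],34),
 ("grip bot",c2,[(353,328),(578,390)],0),("prong tip",c2,[(72,226)],0),("prong top",c2,[(70,188)],28),
 ("runner R end bot",c1,[(605,455)],0)]:
    print(lab,[np.round(ray("top",c(*p),z)[:2]).tolist() for p in pts])
E
```

```text
hoodtop FL FR BL BR [[627.0, 274.0], [601.0, -53.0], [819.0, 267.0], [800.0, -65.0]]
floor front edge [[553.0, 280.0], [537.0, -34.0]]
carton rim FL FR [[672.0, 242.0], [654.0, 127.0]]
carton bot FL FR [[675.0, 245.0], [662.0, 136.0]]
closed bot [[694.0, 88.0], [683.0, 1.0]]
bar top edge [[609.0, 252.0], [590.0, -23.0]]
grip top BL BR FR FL [[470.0, -158.0], [422.0, -239.0], [405.0, -227.0], [451.0, -143.0]]
grip bot [[456.0, -147.0], [409.0, -233.0]]
prong tip [[530.0, -36.0]]
prong top [[531.0, -36.0]]
runner R end bot [[547.0, -48.0]]
```

```bash
cat >> h.py <<'E'
def plan(tgt,n,yaw=None,start=None):
    """rows (shift/800, turn/0.5) to world tgt (tcp mm) and yaw, tool kept plumb"""
    s=bot.sense();p=np.array(s["eef_pos"]) if start is None else np.array(start[0]);r=s["tool_rot"]
    y0=r[2] if start is None else start[1]; y1=y0 if yaw is None else yaw
    d=(np.array(tgt)-p)/n;dy=(y1-y0)/n
    for i in range(n):
        y=y0+i*dy
        print([round((d[0]*np.cos(y)+d[1]*np.sin(y))/800,4),round((d[0]*np.sin(y)-d[1]*np.cos(y))/800,4),round(-d[2]/800,4)],round(-dy/.5,3))
E
python3 -c "
from h import *
plan((443,-183,180),16,1.03)
print(ray('top',(150*.64,442*.64),10),ray('top',(282*.64,465*.64),5),ray('top',(250*.64,555*.64),5))"
```

```text
[np.float64(-0.0373), np.float64(-0.04), np.float64(0.004)] 0.205
[np.float64(-0.0412), np.float64(-0.036), np.float64(0.004)] 0.205
[np.float64(-0.0447), np.float64(-0.0316), np.float64(0.004)] 0.205
[np.float64(-0.0477), np.float64(-0.0268), np.float64(0.004)] 0.205
[np.float64(-0.0502), np.float64(-0.0218), np.float64(0.004)] 0.205
[np.float64(-0.0522), np.float64(-0.0165), np.float64(0.004)] 0.205
[np.float64(-0.0536), np.float64(-0.0111), np.float64(0.004)] 0.205
[np.float64(-0.0545), np.float64(-0.0056), np.float64(0.004)] 0.205
[np.float64(-0.0547), np.float64(0.0), np.float64(0.004)] 0.205
[np.float64(-0.0544), np.float64(0.0056), np.float64(0.004)] 0.205
[np.float64(-0.0536), np.float64(0.0112), np.float64(0.004)] 0.205
[np.float64(-0.0522), np.float64(0.0166), np.float64(0.004)] 0.205
[np.float64(-0.0502), np.float64(0.0219), np.float64(0.004)] 0.205
[np.float64(-0.0477), np.float64(0.0269), np.float64(0.004)] 0.205
[np.float64(-0.0447), np.float64(0.0316), np.float64(0.004)] 0.205
[np.float64(-0.0412), np.float64(0.0361), np.float64(0.004)] 0.205
[436.90436265 326.60277022  10.        ] [369.51329389 137.50277257   5.        ] [251.19724736 182.66283651   5.        ]
```

>>> {"fn": "move_arm", "kwargs": {"deltas": [[[-0.037,-0.04,0.004],[0,0,0.205]],[[-0.041,-0.036,0.004],[0,0,0.205]],[[-0.045,-0.032,0.004],[0,0,0.205]],[[-0.048,-0.027,0.004],[0,0,0.205]],[[-0.05,-0.022,0.004],[0,0,0.205]],[[-0.052,-0.016,0.004],[0,0,0.205]],[[-0.054,-0.011,0.004],[0,0,0.205]],[[-0.054,-0.006,0.004],[0,0,0.205]]], "fingers": 0}}

```text
t: 0.9
eef_pos: [345.7, 152.1, 205.6]
tool_rot: [3.141, 0.0, 1.848]
contact_force: [1.2, 1.1, 0.2]
finger_gap: 85.1
gripper_force: 0.0
```

>>> {"fn": "move_arm", "kwargs": {"deltas": [[[-0.055,0,0.004],[0,0,0.205]],[[-0.054,0.006,0.004],[0,0,0.205]],[[-0.054,0.011,0.004],[0,0,0.205]],[[-0.052,0.017,0.004],[0,0,0.205]],[[-0.05,0.022,0.004],[0,0,0.205]],[[-0.048,0.027,0.004],[0,0,0.205]],[[-0.045,0.032,0.004],[0,0,0.205]],[[-0.041,0.036,0.004],[0,0,0.205]]]}}

```text
t: 1.7
eef_pos: [444.0, -185.0, 179.8]
tool_rot: [-3.141, -0.0, 1.027]
contact_force: [1.4, 0.5, -0.0]
finger_gap: 85.2
gripper_force: 0.0
```

```bash
python3 -c "
from h import *
print(bot.sense()['eef_pos'],bot.sense()['tool_rot'],bot.sense()['t'])
plan((443,-183,7),6,1.03)"
```

```text
[ 443.97123925 -185.01655928  179.79650744] [-3.14132189e+00 -2.86845356e-05  1.02719295e+00] 1.7
[np.float64(0.0003), np.float64(-0.0004), np.float64(0.036)] -0.001
[np.float64(0.0003), np.float64(-0.0004), np.float64(0.036)] -0.001
[np.float64(0.0003), np.float64(-0.0004), np.float64(0.036)] -0.001
[np.float64(0.0003), np.float64(-0.0004), np.float64(0.036)] -0.001
[np.float64(0.0003), np.float64(-0.0004), np.float64(0.036)] -0.001
[np.float64(0.0003), np.float64(-0.0004), np.float64(0.036)] -0.001
```

>>> {"fn": "move_arm", "kwargs": {"deltas": [[[0,0,0.036],[0,0,0]],[[0,0,0.036],[0,0,0]],[[0,0,0.036],[0,0,0]],[[0,0,0.036],[0,0,0]],[[0,0,0.036],[0,0,0]],[[0,0,0.024],[0,0,0]],[[0,0,0.012],[0,0,0]],[[0,0,0],[0,0,0]]]}}

```text
t: 2.5
eef_pos: [443.4, -182.8, 6.5]
tool_rot: [-3.14, 0.0, 1.032]
contact_force: [-0.1, -0.3, -0.2]
finger_gap: 85.4
gripper_force: 0.0
```

>>> {"fn": "move_arm", "kwargs": {"deltas": [[[0,0,0],[0,0,0]],[[0,0,0],[0,0,0]],[[0,0,0],[0,0,0]],[[0,0,0],[0,0,0]],[[0,0,0],[0,0,0]],[[0,0,0],[0,0,0]],[[0,0,0],[0,0,0]],[[0,0,0],[0,0,0]]], "fingers": 255}}

```text
t: 3.3
eef_pos: [444.3, -183.2, 8.0]
tool_rot: [3.141, -0.0, 1.032]
contact_force: [-1.2, -0.4, 8.7]
finger_gap: 22.9
gripper_force: 59.7
```

```bash
python3 -c "
from h import *
s=bot.sense();print(s['eef_pos'],s['tool_rot'],s['t'],s['finger_gap'],s['gripper_force'],s['contact_force'])
im=cams.snapshot('top');cv2.imwrite('pics/top1.png',im[:,:,::-1])
cv2.imwrite('pics/c3.png',cv2.resize(im[110:275,170:390,::-1],(800,600),interpolation=cv2.INTER_CUBIC))
p=s['eef_pos'];y=s['tool_rot'][2]
"
```

```text
[ 444.29907637 -183.24340471    7.99912047] [ 3.14059001e+00 -2.75479458e-05  1.03192168e+00] 3.3 22.8591637608117 59.700740575790405 [-1.2164471  -0.43942053  8.72189339]
```

View pics/c3.png

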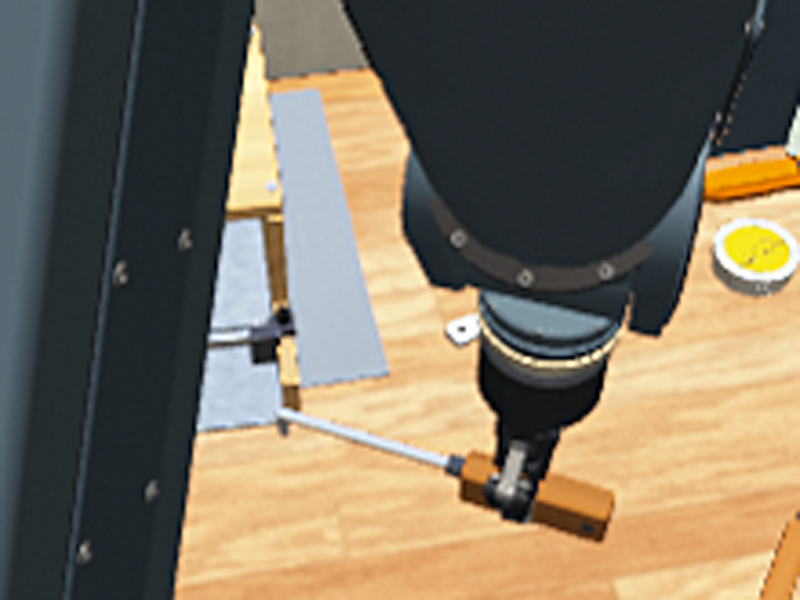

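The hook is gripped; prong tip at crop (283,430).

```bash
python3 -c "
from h import *
t=ray('top',((283.5)/3.636-.5+170,(431.5)/3.636-.5+110),0);s=bot.sense();p=s['eef_pos'];y=s['tool_rot'][2]
d=(t-p)[:2];print(t,np.hypot(*d),np.arctan2(d[1],d[0]))
plan((380,120,110),8,0.0,start=((444,-183,108),1.032))"
```

```text
[533.20594617 -37.1192012    0.        ] 171.06271730773582 1.0241580323855375
[np.float64(0.0355), np.float64(-0.0329), np.float64(-0.0003)] 0.258
[np.float64(0.031), np.float64(-0.0372), np.float64(-0.0003)] 0.258
[np.float64(0.0259), np.float64(-0.0408), np.float64(-0.0003)] 0.258
[np.float64(0.0205), np.float64(-0.0438), np.float64(-0.0003)] 0.258
[np.float64(0.0147), np.float64(-0.0461), np.float64(-0.0003)] 0.258
[np.float64(0.0086), np.float64(-0.0476), np.float64(-0.0003)] 0.258
[np.float64(0.0024), np.float64(-0.0483), np.float64(-0.0003)] 0.258
[np.float64(-0.0038), np.float64(-0.0482), np.float64(-0.0003)] 0.258
```

>>> {"fn": "move_arm", "kwargs": {"deltas": [[[0,0,-0.01],[0,0,0]],[[0,0,-0.015],[0,0,0]],[[0,0,-0.02],[0,0,0]],[[0,0,-0.02],[0,0,0]],[[0,0,-0.02],[0,0,0]],[[0,0,-0.02],[0,0,0]],[[0,0,-0.02],[0,0,0]],[[0,0,0],[0,0,0]]]}}

```text
t: 4.15
eef_pos: [444.9, -183.5, 109.6]
tool_rot: [3.138, -0.0, 1.032]
contact_force: [0.5, -0.2, -1.7]
finger_gap: 22.8
gripper_force: 58.9
```

```bash
python3 -c "
from h import *
plan((390,200,108),16,-0.06)"
```

```text
[np.float64(0.0235), np.float64(-0.0191), np.float64(0.0001)] 0.136
[np.float64(0.0222), np.float64(-0.0206), np.float64(0.0001)] 0.136
[np.float64(0.0207), np.float64(-0.0221), np.float64(0.0001)] 0.136
[np.float64(0.0191), np.float64(-0.0234), np.float64(0.0001)] 0.136
[np.float64(0.0175), np.float64(-0.0247), np.float64(0.0001)] 0.136
[np.float64(0.0158), np.float64(-0.0258), np.float64(0.0001)] 0.136
[np.float64(0.014), np.float64(-0.0268), np.float64(0.0001)] 0.136
[np.float64(0.0121), np.float64(-0.0277), np.float64(0.0001)] 0.136
[np.float64(0.0102), np.float64(-0.0285), np.float64(0.0001)] 0.136
[np.float64(0.0082), np.float64(-0.0291), np.float64(0.0001)] 0.136
[np.float64(0.0062), np.float64(-0.0296), np.float64(0.0001)] 0.136
[np.float64(0.0042), np.float64(-0.03), np.float64(0.0001)] 0.136
[np.float64(0.0021), np.float64(-0.0302), np.float64(0.0001)] 0.136
[np.float64(0.0001), np.float64(-0.0303), np.float64(0.0001)] 0.136
[np.float64(-0.002), np.float64(-0.0302), np.float64(0.0001)] 0.136
[np.float64(-0.004), np.float64(-0.03), np.float64(0.0001)] 0.136
```

>>> {"fn": "move_arm", "kwargs": {"deltas": [[[0.024,-0.019,0],[0,0,0.136]],[[0.022,-0.021,0],[0,0,0.136]],[[0.021,-0.022,0],[0,0,0.136]],[[0.019,-0.023,0],[0,0,0.136]],[[0.018,-0.025,0],[0,0,0.136]],[[0.016,-0.026,0],[0,0,0.136]],[[0.014,-0.027,0],[0,0,0.136]],[[0.012,-0.028,0],[0,0,0.136]]]}}

```text
t: 4.95
eef_pos: [416.0, 10.7, 107.0]
tool_rot: [-3.141, 0.0, 0.485]
contact_force: [0.9, 0.4, -1.1]
finger_gap: 22.5
gripper_force: 59.0
```

>>> {"fn": "move_arm", "kwargs": {"deltas": [[[0.01,-0.028,0],[0,0,0.136]],[[0.008,-0.029,0],[0,0,0.136]],[[0.006,-0.03,0],[0,0,0.136]],[[0.004,-0.03,0],[0,0,0.136]],[[0.002,-0.03,0],[0,0,0.136]],[[0,-0.03,0],[0,0,0.136]],[[-0.002,-0.03,0],[0,0,0.136]],[[-0.004,-0.03,0],[0,0,0.136]]]}}

```text
t: 5.75
eef_pos: [387.4, 201.4, 107.0]
tool_rot: [3.141, 0.0, -0.059]
contact_force: [0.1, -0.6, -1.0]
finger_gap: 22.9
gripper_force: 59.0
```

```bash
python3 -c "
from h import *
s=bot.sense();p=s['eef_pos'];y=s['tool_rot'][2];print(p,s['tool_rot'])
im=cams.snapshot('top')[:,:,::-1].copy();si=cams.snapshot('side')[:,:,::-1].copy()
t=p+np.array([171*np.cos(y),171*np.sin(y),-8])
print(proj('top',[t]),proj('side',[t]))
a=cv2.resize(im[110:260,80:280],(800,600),interpolation=cv2.INTER_CUBIC)
cv2.imwrite('pics/c4.png',a)
cv2.imwrite('pics/c5.png',cv2.resize(si[100:250,180:380],(800,600),interpolation=cv2.INTER_CUBIC))
plan((509,196,78),8,-0.06)"
```

```text
[387.43103745 201.3695576  107.00238224] [ 3.14139433e+00  4.66548828e-04 -5.90172339e-02]
[[147.6690239  209.33139723]] [[282.83233925 141.06109415]]
[np.float64(0.019), np.float64(-0.0001), np.float64(0.0045)] 0.001
[np.float64(0.019), np.float64(-0.0001), np.float64(0.0045)] 0.001
[np.float64(0.019), np.float64(-0.0001), np.float64(0.0045)] 0.001
[np.float64(0.019), np.float64(-0.0001), np.float64(0.0045)] 0.001
[np.float64(0.019), np.float64(-0.0001), np.float64(0.0045)] 0.001
[np.float64(0.019), np.float64(-0.0001), np.float64(0.0045)] 0.001
[np.float64(0.019), np.float64(-0.0001), np.float64(0.0045)] 0.001
[np.float64(0.019), np.float64(-0.0002), np.float64(0.0045)] 0.001
```

View pics/c4.png

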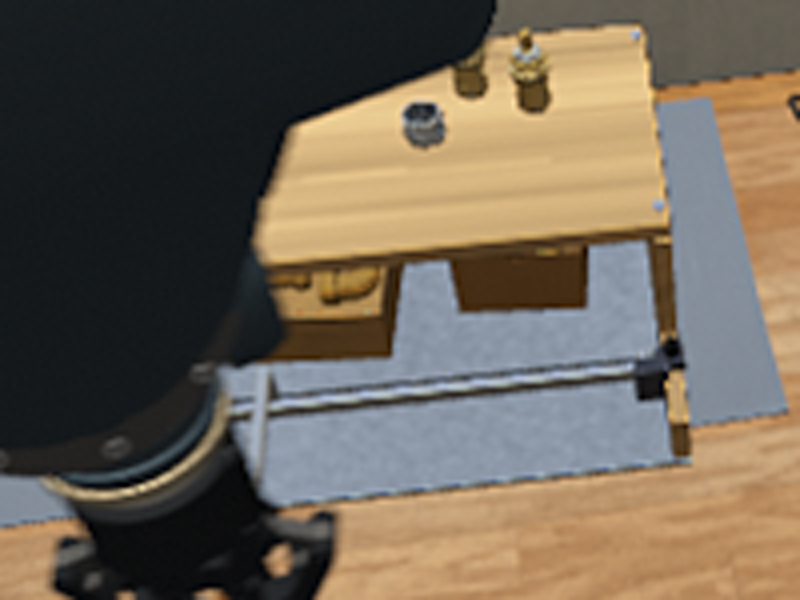

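The crop shows the rod end at about (266,372) with the prong down to (270,400), matching the prediction (272,399). Inserting above the rim.

>>> {"fn": "move_arm", "kwargs": {"deltas": [[[0.015,0,0.008],[0,0,0]],[[0.019,0,0.008],[0,0,0]],[[0.02,0,0.008],[0,0,0]],[[0.02,0,0.008],[0,0,0]],[[0.02,0,0.003],[0,0,0]],[[0.02,0,0],[0,0,0]],[[0.02,0,0],[0,0,0]],[[0.018,0,0],[0,0,0]]]}}

```text
t: 6.65
eef_pos: [510.9, 192.2, 78.5]
tool_rot: [3.141, 0.0, -0.056]
contact_force: [-0.4, -0.1, -1.2]
finger_gap: 23.0
gripper_force: 59.1
```

```bash
python3 -c "
from h import *
s=bot.sense();p=s['eef_pos'];y=s['tool_rot'][2];print(p,s['tool_rot'],s['contact_force'])
im=cams.snapshot('top')[:,:,::-1].copy();si=cams.snapshot('side')[:,:,::-1].copy()
t=p+np.array([171*np.cos(y),171*np.sin(y),-8])
print((proj('top',[t])-[80,110])*4,(proj('side',[t])-[180,80])*4)
cv2.imwrite('pics/c6.png',np.vstack([cv2.resize(im[150:220,80:280],(800,280),interpolation=cv2.INTER_CUBIC),cv2.resize(si[110:190,180:380],(800,320),interpolation=cv2.INTER_CUBIC)]))
"
```

```text
[510.85231087 192.17856558  78.4558601 ] [ 3.14131036e+00  3.74333569e-04 -5.64608138e-02] [-0.35348038 -0.06744364 -1.21873175]
[[299.09946212 276.01178275]] [[558.01798496 309.54310005]]
```

View pics/c6.png

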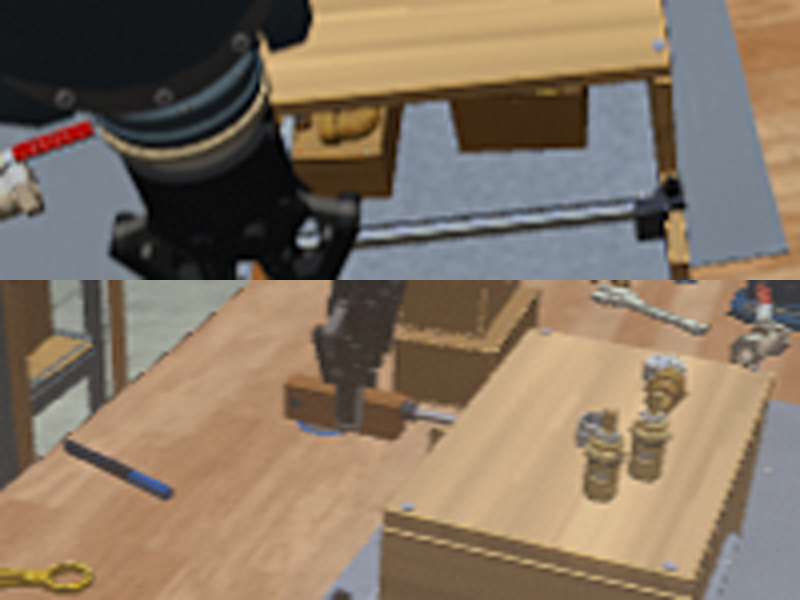

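The top half shows the carton's right front corner unmoved at about (390,165). The prong is hidden, so I lower it in guarded steps.

>>> {"fn": "move_arm", "kwargs": {"deltas": [[[0,0,0.005],[0,0,0]],[[0,0,0.006],[0,0,0]],[[0,0,0.006],[0,0,0]],[[0,0,0.005],[0,0,0]],[[0,0,0.003],[0,0,0]],[[0,0,0.001],[0,0,0]],[[0,0,0.0005],[0,0,0]],[[0,0,0],[0,0,0]]]}}

```text
t: 7.55
eef_pos: [509.5, 193.7, 58.2]
tool_rot: [-3.142, -0.0, -0.056]
contact_force: [-0.1, 0.2, -1.1]
finger_gap: 22.8
gripper_force: 59.1
```

>>> {"fn": "move_arm", "kwargs": {"deltas": [[[0,0,0.001],[0,0,0]],[[0,0,0.001],[0,0,0]],[[0,0,0.0005],[0,0,0]],[[0,0,0],[0,0,0]],[[0,0,0],[0,0,0]],[[0,0,0],[0,0,0]],[[0,0,0],[0,0,0]],[[0,0,0],[0,0,0]]]}}

```text
t: 8.35
eef_pos: [509.4, 193.7, 56.1]
tool_rot: [3.142, -0.0, -0.056]
contact_force: [0.2, -0.0, -1.6]
finger_gap: 23.1
gripper_force: 59.1
```

>>> {"fn": "move_arm", "kwargs": {"deltas": [[[0,0,0.001],[0,0,0]],[[0,0,0.001],[0,0,0]],[[0,0,0.0005],[0,0,0]],[[0,0,0],[0,0,0]],[[0,0,0],[0,0,0]],[[0,0,0],[0,0,0]],[[0,0,0],[0,0,0]],[[0,0,0],[0,0,0]]]}}

```text
t: 9.15
eef_pos: [509.4, 193.7, 54.1]
tool_rot: [3.142, -0.0, -0.056]
contact_force: [0.3, -0.0, -2.0]
finger_gap: 22.9
gripper_force: 59.1
```

>>> {"fn": "move_arm", "kwargs": {"deltas": [[[0,0,0.0015],[0,0,0]],[[0,0,0.0015],[0,0,0]],[[0,0,0.0015],[0,0,0]],[[0,0,0],[0,0,0]],[[0,0,0],[0,0,0]],[[0,0,0],[0,0,0]],[[0,0,0],[0,0,0]],[[0,0,0],[0,0,0]]]}}

```text
t: 9.95
eef_pos: [509.4, 193.7, 50.5]
tool_rot: [-3.142, -0.0, -0.056]
contact_force: [0.8, 1.0, -1.3]
finger_gap: 23.4
gripper_force: 59.1
```

>>> {"fn": "move_arm", "kwargs": {"deltas": [[[0,0,0.002],[0,0,0]],[[0,0,0.002],[0,0,0]],[[0,0,0.002],[0,0,0]],[[0,0,0.002],[0,0,0]],[[0,0,0.001],[0,0,0]],[[0,0,0],[0,0,0]],[[0,0,0],[0,0,0]],[[0,0,0],[0,0,0]]]}}

```text
t: 10.75
eef_pos: [509.4, 193.7, 43.3]
tool_rot: [3.142, -0.0, -0.056]
contact_force: [0.0, -0.8, -1.6]
finger_gap: 23.0
gripper_force: 59.1
```

>>> {"fn": "move_arm", "kwargs": {"deltas": [[[-0.003,0,0],[0,0,0]],[[-0.003,0,0],[0,0,0]],[[-0.003,0,0],[0,0,0]],[[-0.003,0,0],[0,0,0]],[[-0.003,0,0],[0,0,0]],[[-0.003,0,0],[0,0,0]],[[-0.003,0,0],[0,0,0]],[[-0.003,0,0],[0,0,0]]]}}

```text
t: 11.55
eef_pos: [490.1, 194.8, 43.3]
tool_rot: [-3.142, -0.0, -0.056]
contact_force: [2.2, 0.1, -1.9]
finger_gap: 22.9
gripper_force: 59.0
```

Dragging (about 2 N). Continuing, then creeping.

>>> {"fn": "move_arm", "kwargs": {"deltas": [[[-0.003,0,0],[0,0,0]],[[-0.003,0,0],[0,0,0]],[[-0.003,0,0],[0,0,0]],[[-0.003,0,0],[0,0,0]],[[-0.003,0,0],[0,0,0]],[[-0.003,0,0],[0,0,0]],[[-0.003,0,0],[0,0,0]],[[-0.002,0,0],[0,0,0]]]}}

```text
t: 12.35
eef_pos: [471.6, 195.8, 43.3]
tool_rot: [3.142, 0.0, -0.056]
contact_force: [2.5, 0.0, -1.4]
finger_gap: 23.1
gripper_force: 59.0
```

```bash
python3 -c "
from h import *
s=bot.sense();print(s['eef_pos'],s['contact_force'])
im=cams.snapshot('top')[:,:,::-1].copy()
cv2.imwrite('pics/c7.png',cv2.resize(im[130:220,80:200],(800,600),interpolation=cv2.INTER_CUBIC))
"
```

```text
[471.62109873 195.78438147  43.28709454] [ 2.53345204  0.02888772 -1.4206411 ]
```

View pics/c7.png

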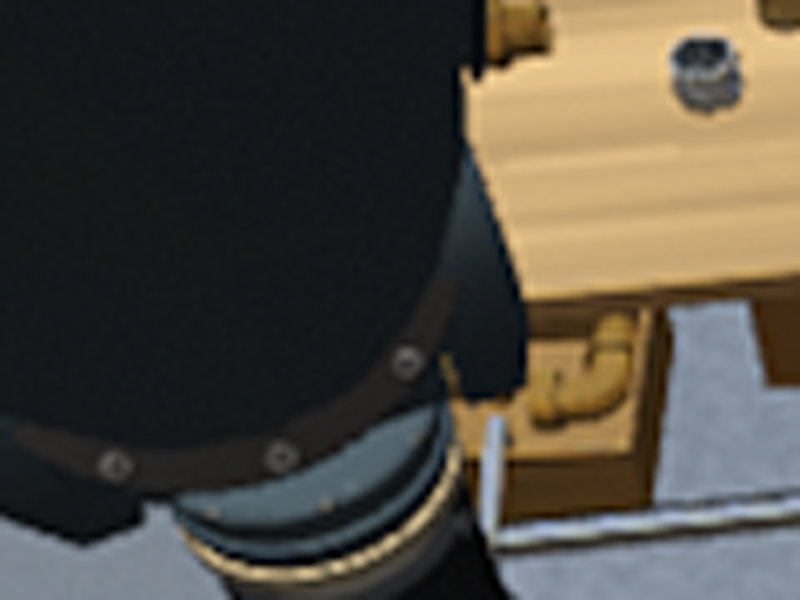

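The prong is behind the lip at crop (500,430) and the elbow is inside at (590,380). The bar is still some 20+ mm ahead of the front.

>>> {"fn": "move_arm", "kwargs": {"deltas": [[[-0.002,0,0],[0,0,0]],[[-0.002,0,0],[0,0,0]],[[-0.002,0,0],[0,0,0]],[[-0.002,0,0],[0,0,0]],[[-0.001,0,0],[0,0,0]],[[-0.001,0,0],[0,0,0]],[[-0.001,0,0],[0,0,0]],[[0,0,0],[0,0,0]]]}}

```text
t: 13.2
eef_pos: [462.9, 196.3, 43.3]
tool_rot: [3.142, 0.0, -0.056]
contact_force: [1.8, -0.4, -1.4]
finger_gap: 23.3
gripper_force: 59.1
```

>>> {"fn": "move_arm", "kwargs": {"deltas": [[[-0.0005,0,0],[0,0,0]],[[-0.0005,0,0],[0,0,0]],[[-0.0005,0,0],[0,0,0]],[[-0.0005,0,0],[0,0,0]],[[-0.0005,0,0],[0,0,0]],[[-0.0005,0,0],[0,0,0]],[[-0.0005,0,0],[0,0,0]],[[-0.0005,0,0],[0,0,0]]]}}

```text
t: 14.0
eef_pos: [459.8, 196.5, 43.3]
tool_rot: [-3.142, -0.0, -0.056]
contact_force: [1.6, -0.4, -2.6]
finger_gap: 23.6
gripper_force: 59.0
```

>>> {"fn": "move_arm", "kwargs": {"deltas": [[[-0.0004,0,0],[0,0,0]],[[-0.0004,0,0],[0,0,0]],[[-0.0004,0,0],[0,0,0]],[[-0.0004,0,0],[0,0,0]],[[-0.0004,0,0],[0,0,0]],[[-0.0004,0,0],[0,0,0]],[[-0.0004,0,0],[0,0,0]],[[-0.0004,0,0],[0,0,0]]]}}

```text
t: 14.8
eef_pos: [457.3, 196.6, 43.3]
tool_rot: [-3.142, -0.0, -0.056]
contact_force: [1.4, -0.8, -2.3]
finger_gap: 22.9
gripper_force: 59.0
```

>>> {"fn": "move_arm", "kwargs": {"deltas": [[[-0.0004,0,0],[0,0,0]],[[-0.0004,0,0],[0,0,0]],[[-0.0004,0,0],[0,0,0]],[[-0.0004,0,0],[0,0,0]],[[-0.0004,0,0],[0,0,0]],[[-0.0004,0,0],[0,0,0]],[[-0.0004,0,0],[0,0,0]],[[-0.0004,0,0],[0,0,0]]]}}

```text
t: 15.6
eef_pos: [454.7, 196.7, 43.3]
tool_rot: [3.142, 0.0, -0.056]
contact_force: [1.9, -0.5, -1.6]
finger_gap: 23.0
gripper_force: 59.0
```

>>> {"fn": "move_arm", "kwargs": {"deltas": [[[-0.0004,0,0],[0,0,0]],[[-0.0004,0,0],[0,0,0]],[[-0.0004,0,0],[0,0,0]],[[-0.0004,0,0],[0,0,0]],[[-0.0004,0,0],[0,0,0]],[[-0.0004,0,0],[0,0,0]],[[-0.0004,0,0],[0,0,0]],[[-0.0004,0,0],[0,0,0]]]}}

```text
t: 16.4
eef_pos: [452.1, 196.9, 43.3]
tool_rot: [3.142, 0.0, -0.056]
contact_force: [2.1, 0.4, -1.2]
finger_gap: 23.1
gripper_force: 59.0
```

>>> {"fn": "move_arm", "kwargs": {"deltas": [[[-0.0004,0,0],[0,0,0]],[[-0.0004,0,0],[0,0,0]],[[-0.0004,0,0],[0,0,0]],[[-0.0004,0,0],[0,0,0]],[[-0.0004,0,0],[0,0,0]],[[-0.0004,0,0],[0,0,0]],[[-0.0004,0,0],[0,0,0]],[[-0.0004,0,0],[0,0,0]]]}}

```text
t: 17.2
eef_pos: [449.7, 197.1, 43.3]
tool_rot: [-3.142, -0.0, -0.056]
contact_force: [3.9, -0.2, -2.0]
finger_gap: 22.9
gripper_force: 59.1
```

The force is rising to 3.9 N. Small step and hold.

>>> {"fn": "move_arm", "kwargs": {"deltas": [[[-0.0004,0,0],[0,0,0]],[[-0.0004,0,0],[0,0,0]],[[0,0,0],[0,0,0]],[[0,0,0],[0,0,0]],[[0,0,0],[0,0,0]],[[0,0,0],[0,0,0]],[[0,0,0],[0,0,0]],[[0,0,0],[0,0,0]]]}}

```text
t: 18.0
eef_pos: [449.0, 197.1, 43.3]
tool_rot: [3.142, 0.0, -0.056]
contact_force: [3.0, 0.4, -2.0]
finger_gap: 23.2
gripper_force: 59.1
```

>>> {"fn": "move_arm", "kwargs": {"deltas": [[[-0.0004,0,0],[0,0,0]],[[-0.0004,0,0],[0,0,0]],[[-0.0004,0,0],[0,0,0]],[[0,0,0],[0,0,0]],[[0,0,0],[0,0,0]],[[0,0,0],[0,0,0]],[[0,0,0],[0,0,0]],[[0,0,0],[0,0,0]]]}}

```text
t: 18.8
eef_pos: [448.0, 197.1, 43.3]
tool_rot: [3.142, 0.0, -0.056]
contact_force: [2.9, 0.5, -2.0]
finger_gap: 22.9
gripper_force: 59.1
```

>>> {"fn": "move_arm", "kwargs": {"deltas": [[[-0.0004,0,0],[0,0,0]],[[-0.0004,0,0],[0,0,0]],[[-0.0004,0,0],[0,0,0]],[[-0.0004,0,0],[0,0,0]],[[0,0,0],[0,0,0]],[[0,0,0],[0,0,0]],[[0,0,0],[0,0,0]],[[0,0,0],[0,0,0]]]}}

```text
t: 19.6
eef_pos: [446.7, 197.2, 43.3]
tool_rot: [3.142, 0.0, -0.056]
contact_force: [3.0, 0.1, -1.8]
finger_gap: 23.2
gripper_force: 59.1
```

```bash
python3 -c "
from h import *
f=[]
for i in range(4):
  im=cams.snapshot('top');f.append(bot.sense()['contact_force'])
print(np.round(f,1))
cv2.imwrite('pics/c8.png',cv2.resize(im[130:220,80:200,::-1],(800,600),interpolation=cv2.INTER_CUBIC))
"
```

```text
[[ 2.7  0.9 -1.7]
 [ 2.6  0.2 -1.1]
 [ 2.5 -0.  -1.3]
 [ 3.3  0.5 -1.6]]
```

View pics/c8.png

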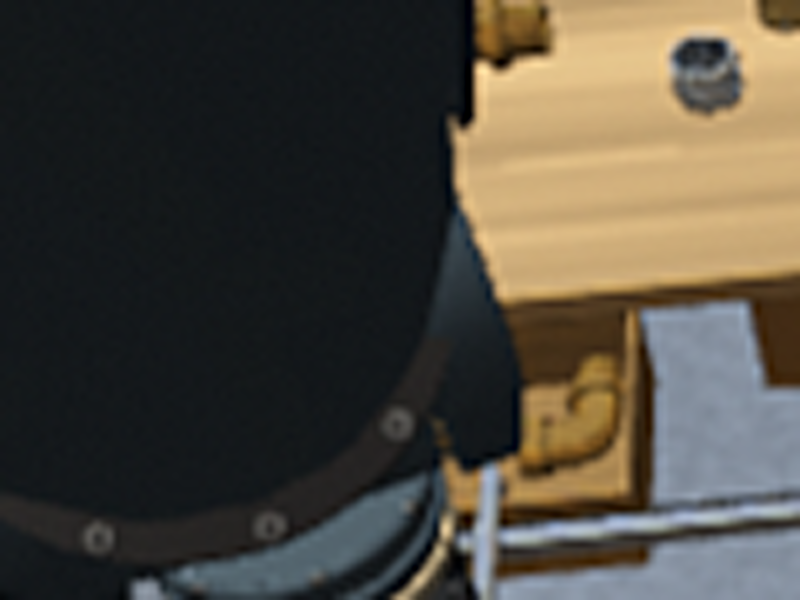

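The carton's front is now right behind the bar (rim at crop (645,500), bar at (650,520)) and it's squaring to it. Continuing in fine steps.

>>> {"fn": "move_arm", "kwargs": {"deltas": [[[-0.0004,0,0],[0,0,0]],[[-0.0004,0,0],[0,0,0]],[[-0.0004,0,0],[0,0,0]],[[-0.0004,0,0],[0,0,0]],[[0,0,0],[0,0,0]],[[0,0,0],[0,0,0]],[[0,0,0],[0,0,0]],[[0,0,0],[0,0,0]]]}}

```text
t: 20.6
eef_pos: [445.9, 197.3, 43.4]
tool_rot: [-3.141, -0.001, -0.056]
contact_force: [5.0, 0.2, -2.8]
finger_gap: 23.2
gripper_force: 59.0
```

>>> {"fn": "move_arm", "kwargs": {"deltas": [[[-0.0004,0,0],[0,0,0]],[[-0.0004,0,0],[0,0,0]],[[0,0,0],[0,0,0]],[[0,0,0],[0,0,0]],[[0,0,0],[0,0,0]],[[0,0,0],[0,0,0]],[[0,0,0],[0,0,0]],[[0,0,0],[0,0,0]]]}}

```text
t: 21.4
eef_pos: [445.5, 197.4, 43.4]
tool_rot: [-3.141, -0.001, -0.056]
contact_force: [5.8, 0.1, -2.7]
finger_gap: 23.3
gripper_force: 59.0
```

>>> {"fn": "move_arm", "kwargs": {"deltas": [[[-0.0004,0,0],[0,0,0]],[[-0.0004,0,0],[0,0,0]],[[-0.0004,0,0],[0,0,0]],[[-0.0004,0,0],[0,0,0]],[[0,0,0],[0,0,0]],[[0,0,0],[0,0,0]],[[0,0,0],[0,0,0]],[[0,0,0],[0,0,0]]]}}

```text
t: 22.2
eef_pos: [444.8, 197.5, 43.6]
tool_rot: [-3.141, -0.002, -0.056]
contact_force: [9.6, -0.2, -4.1]
finger_gap: 23.1
gripper_force: 58.9
```

>>> {"fn": "move_arm", "kwargs": {"deltas": [[[-0.0002,0,0],[0,0,0]],[[0,0,0],[0,0,0]],[[0,0,0],[0,0,0]],[[0,0,0],[0,0,0]],[[0,0,0],[0,0,0]],[[0,0,0],[0,0,0]],[[0,0,0],[0,0,0]],[[0,0,0],[0,0,0]]]}}

```text
t: 23.0
eef_pos: [444.7, 197.5, 43.6]
tool_rot: [-3.141, -0.003, -0.056]
contact_force: [9.9, -1.1, -3.6]
finger_gap: 23.1
gripper_force: 58.9
```

Held about 9.7 N for well over a second (bar ≥ 6 N). Easing off by 7 mm, then lifting out.

>>> {"fn": "move_arm", "kwargs": {"deltas": [[[0.0005,0,0],[0,0,0]],[[0.0005,0,0],[0,0,0]],[[0.001,0,0],[0,0,0]],[[0.001,0,0],[0,0,0]],[[0.0015,0,0],[0,0,0]],[[0.002,0,0],[0,0,0]],[[0.002,0,0],[0,0,0]],[[0.001,0,0],[0,0,0]]]}}

```text
t: 23.8
eef_pos: [450.9, 196.9, 43.2]
tool_rot: [3.141, 0.001, -0.056]
contact_force: [-0.2, 1.2, -1.1]
finger_gap: 23.0
gripper_force: 59.1
```

>>> {"fn": "move_arm", "kwargs": {"deltas": [[[0,0,-0.003],[0,0,0]],[[0,0,-0.005],[0,0,0]],[[0,0,-0.006],[0,0,0]],[[0,0,-0.007],[0,0,0]],[[0,0,-0.008],[0,0,0]],[[0,0,-0.008],[0,0,0]],[[0,0,-0.008],[0,0,0]],[[0,0,-0.005],[0,0,0]]]}}

```text
t: 24.6
eef_pos: [451.2, 197.0, 84.1]
tool_rot: [-3.141, -0.001, -0.056]
contact_force: [1.1, -0.2, -1.8]
finger_gap: 23.4
gripper_force: 59.1
```

```bash
python3 -c "
from h import *
s=bot.sense();print(s['eef_pos'],s['contact_force'])
plan((335,208,83),8)"
```

```text
[451.1972526  197.02694628  84.0541555 ] [ 1.06952317 -0.15141217 -1.75180784]
[np.float64(-0.0182), np.float64(-0.0007), np.float64(0.0002)] -0.0
[np.float64(-0.0182), np.float64(-0.0007), np.float64(0.0002)] -0.0
[np.float64(-0.0182), np.float64(-0.0007), np.float64(0.0002)] -0.0
[np.float64(-0.0182), np.float64(-0.0007), np.float64(0.0002)] -0.0
[np.float64(-0.0182), np.float64(-0.0007), np.float64(0.0002)] -0.0
[np.float64(-0.0182), np.float64(-0.0007), np.float64(0.0002)] -0.0
[np.float64(-0.0182), np.float64(-0.0007), np.float64(0.0002)] -0.0
[np.float64(-0.0182), np.float64(-0.0007), np.float64(0.0002)] -0.0
```

>>> {"fn": "move_arm", "kwargs": {"deltas": [[[-0.01,0,0],[0,0,0]],[[-0.018,0,0],[0,0,0]],[[-0.02,-0.004,0],[0,0,0]],[[-0.02,-0.006,0],[0,0,0]],[[-0.02,-0.006,0],[0,0,0]],[[-0.02,-0.006,0],[0,0,0]],[[-0.02,-0.005,0],[0,0,0]],[[-0.013,0,0],[0,0,0]]]}}

```text
t: 25.4
eef_pos: [338.1, 225.3, 83.3]
tool_rot: [3.141, 0.0, -0.055]
contact_force: [1.0, 0.8, -1.6]
finger_gap: 23.1
gripper_force: 59.1
```

>>> {"fn": "move_arm", "kwargs": {"deltas": [[[0,0,0.01],[0,0,0]],[[0,0,0.02],[0,0,0]],[[0,0,0.02],[0,0,0]],[[0,0,0.02],[0,0,0]],[[0,0,0.012],[0,0,0]],[[0,0,0.006],[0,0,0]],[[0,0,0.002],[0,0,0]],[[0,0,0],[0,0,0]]]}}

```text
t: 26.2
eef_pos: [339.8, 224.9, 11.4]
tool_rot: [-3.141, -0.0, -0.056]
contact_force: [-0.1, 0.3, -2.3]
finger_gap: 23.4
gripper_force: 59.1
```

>>> {"fn": "move_arm", "kwargs": {"deltas": [[[0,0,0.001],[0,0,0]],[[0,0,0.001],[0,0,0]],[[0,0,0.001],[0,0,0]],[[0,0,0.0005],[0,0,0]],[[0,0,0.0005],[0,0,0]],[[0,0,0],[0,0,0]],[[0,0,0],[0,0,0]],[[0,0,0],[0,0,0]]]}}

```text
t: 27.0
eef_pos: [339.6, 224.9, 8.1]
tool_rot: [-3.142, -0.0, -0.056]
contact_force: [-0.6, 0.5, -1.3]
finger_gap: 22.9
gripper_force: 59.1
```

>>> {"fn": "move_arm", "kwargs": {"deltas": [[[0,0,0.0005],[0,0,0]],[[0,0,0.0005],[0,0,0]],[[0,0,0],[0,0,0]],[[0,0,0],[0,0,0]],[[0,0,0],[0,0,0]],[[0,0,0],[0,0,0]],[[0,0,0],[0,0,0]],[[0,0,0],[0,0,0]]]}}

```text
t: 27.8
eef_pos: [339.6, 224.9, 8.0]
tool_rot: [-3.142, -0.0, -0.056]
contact_force: [-4.2, -1.3, 16.4]
finger_gap: 23.3
gripper_force: 61.8
```

>>> {"fn": "move_arm", "kwargs": {"deltas": [[[0,0,-0.001],[0,0,0]],[[0,0,0],[0,0,0]],[[0,0,0],[0,0,0]],[[0,0,0],[0,0,0]],[[0,0,0],[0,0,0]],[[0,0,0],[0,0,0]],[[0,0,0],[0,0,0]],[[0,0,0],[0,0,0]]], "fingers": 100}}

```text
t: 28.6
eef_pos: [339.6, 224.8, 8.1]
tool_rot: [3.142, 0.0, -0.056]
contact_force: [0.4, 0.3, -0.2]
finger_gap: 52.1
gripper_force: 0.0
```

>>> {"fn": "move_arm", "kwargs": {"deltas": [[[0,0,-0.005],[0,0,0]],[[0,0,-0.01],[0,0,0]],[[0,0,-0.02],[0,0,0]],[[0,0,-0.03],[0,0,0]],[[0,0,-0.04],[0,0,0]],[[0,0,-0.05],[0,0,0]],[[0,0,-0.05],[0,0,0]],[[0,0,-0.03],[0,0,0]]]}}

```text
t: 29.4
eef_pos: [340.0, 225.1, 199.5]
tool_rot: [-3.14, -0.003, -0.056]
contact_force: [-0.7, 0.4, -0.4]
finger_gap: 52.0
gripper_force: 0.0
```

>>> {"fn": "move_arm", "kwargs": {"deltas": [[[0,0.05,0],[0,0,0]],[[0,0.05,0],[0,0,0]],[[0,0.05,0],[0,0,0]],[[0,0.05,0],[0,0,0]],[[0,0.05,0],[0,0,0]],[[0,0.05,0],[0,0,0]],[[0,0.05,0],[0,0,0]],[[0,0.05,0],[0,0,0]]]}}

```text
t: 30.2
eef_pos: [321.0, -96.2, 196.8]
tool_rot: [3.141, -0.001, -0.056]
contact_force: [1.7, 0.4, 0.5]
finger_gap: 51.9
gripper_force: 0.0
```

```bash
python3 -c "
from h import *
im=cams.snapshot('top')
cv2.imwrite('pics/c9.png',cv2.resize(im[130:310,60:300,::-1],(800,600),interpolation=cv2.INTER_CUBIC))
print(bot.sense()['t'])"
```

```text
30.25
```

View pics/c9.png

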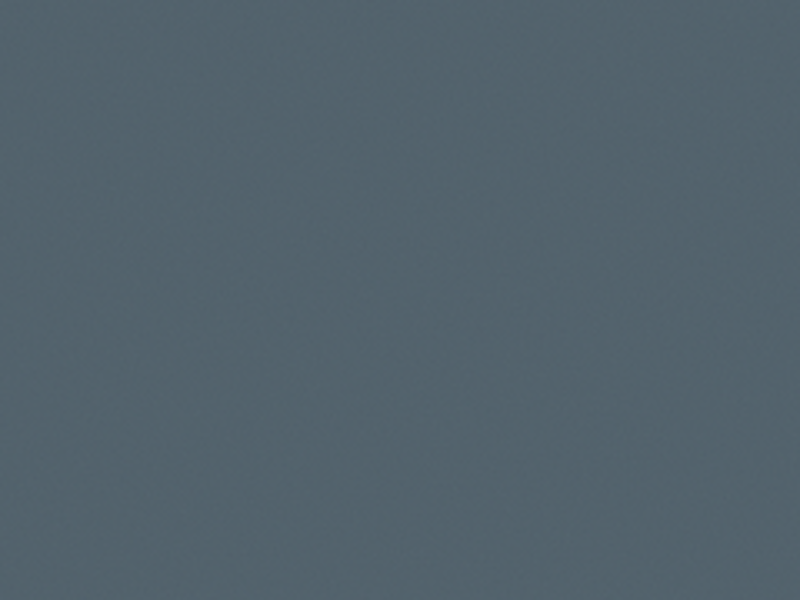

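The arm blocks the top view, and I've used all 10 picture views. I'll check the hook's resting pose numerically in the side view.

```bash
python3 -c "
from h import *
si=cams.snapshot('side')[:,:,::-1].astype(int);s0=cv2.imread('pics/side0.png').astype(int)
y=-.056;o=np.array([339.6-9*np.cos(y),224.9+.5,0])
R=np.array([[np.cos(y),-np.sin(y),0],[np.sin(y),np.cos(y),0],[0,0,1]])
B=[o+R@np.array(q) for q in [(a,b,c) for a in(-50,50) for b in(-12,12) for c in(0,34)]]
T=[o+R@np.array(q) for q in [(180,0,0),(180,0,28),(60,0,24)]]
g=proj('side',B);print('pred grip bbox',g.min(0),g.max(0));print('pred rod',proj('side',T))
d=(np.abs(si-s0).sum(2)>60).astype(np.uint8)
x0,y0=(g.min(0)-25).astype(int);x1,y1=(np.maximum(g.max(0),proj('side',T).max(0))+25).astype(int)
n,l,st,c=cv2.connectedComponentsWithStats(d[y0:y1,x0:x1],connectivity=8)
for q in st[1:]:
  if q[4]>8: print('changed x,y,w,h,area',q[0]+x0,q[1]+y0,q[2:])
for r in d[y0:y1,x0:x1]: print(''.join('.#'[v] for v in r))
"
```

```text
pred grip bbox [208.97941163 139.13778875] [237.2201781  155.99876443]
pred rod [[269.70962056 162.39531153]
 [270.07029143 155.07973231]
 [238.2081827  149.04652082]]
changed x,y,w,h,area 208 140 [ 63  23 399]
................................................................................................................
................................................................................................................
................................................................................................................
................................................................................................................
................................................................................................................
................................................................................................................
................................................................................................................
..................................................................................................
[... 6659 characters left out ...]
......................
................................................................................................................
................................................................................................................
................................................................................................................
................................................................................................................
................................................................................................................
................................................................................................................
```

The hook stands exactly as predicted, flat with its prong down, about 30 mm in front of the riser. Handing in.

```bash
python3 -c "
from station import bot
print(bot.hand_in())"
```

```text
the job is handed in; nothing more can be done
None
```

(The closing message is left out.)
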